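# Unhook the measuring dippers and nest them on the tray

## Robot

A 7-joint arm with a two-finger parallel gripper is mounted at the origin on a cart in front of the work surface, level with it; the furniture and walls round the work are solid. World frame = base frame: x ahead of the robot, y to its left, z up, the work surface at z = 0. Lengths are in m, angles in degrees, forces in N, time in s.
With the tool pointing down it reaches from about 0.425 to 0.875 m from the base axis. Payload 4.7 kg.
Tool frame: the origin (TCP) lies on the mounting face of the last link; the fingertips stand tcp_to_tips ahead of it and the grasp point (between the pads) lies 164 mm ahead of it (tcp_to_tips is the distance from the TCP to the fingertips, in m); z points along the fingers, y is the line along which they close (so a half turn about z gives the same grasp; the last joint's range is limited). The gripper opens to 87 mm and grips with 3 to 60 N. Pads are 19 mm wide; open, the fingers measure 117 mm over their backs; the gripper's body (75 mm by 190 mm) begins 51 mm behind the grasp point.
Start: joints at [65.953, 18.392, -4.016, 83.108, 1.295, 78.541, -3.26], TCP at [0.273, -0.59, 0.405] pointing down, gripper open.
Joint ranges: [-163.93, 163.93], [-17.29, 119.83], [-79.2, 71.16], [3.27, 140.29], [-89.18, 269.18], [5.43, 117.66], [-154.24, 154.24]. Speed limits (degrees/s): [147.25, 147.25, 180, 180, 180, 180, 180].

## Interface

Orientations are given as [roll, pitch, yaw] about the fixed x, y, z axes, in that order (R = Rz(yaw) Ry(pitch) Rx(roll)).
In Python, from cell import get_obs, read_camera, sign_off, tcp_to_tips gives the robot as it stands.
- The arm moves only by the tool drive_tool, never from a script. Its argument "rows" is one flat list of numbers, 7 for each row, row after row: the shift along the tool's x, y, z in m, then the turn, a rotation vector about the tool's x, y, z in rad, then the gripper command: -1 is shut, 1 is fully open, values between are in proportion. In form: [tx, ty, tz, rx, ry, rz, fingers, tx, ty, tz, rx, ry, rz, fingers, ...]. A call has 1 to 5 rows; each row shifts and turns the commanded pose from where the row before left it, along the tool's axes as they then stand; what a row does not reach is not made up. A row lasts 1/8 s, in which the tool goes at most 62.5 mm and 10.7 degrees, less where a joint would pass 70% of its speed; a pose out of reach is approached as far as the arm can. A call is refused whole if a number of a shift passes 0.0625 or a number of a turn 0.188, either way. A call with a gripper value outside its range is refused whole. The fingers move at their own pace and stop on an object; "grip_force" is the grip in N (left out, the last holds). Time passes only in rows, so rows that do not move let the fingers close. It gives the time, the measured TCP pose, the force, the opening and the grip force at its end, in the units of the state.
- get_obs(): the state, without advancing time (a new reading comes with each control period).
- read_camera(name): name is "side" or "top" or "wrist"; returns a dict with "color" (420x560x3 uint8, blue, green, red), "fov_y" (degrees; the focal length in pixels is half the picture's height over the tangent of half this angle, whatever the lens; pixels are square), "cx", "cy" (the principal point, pixels), "k1" (the pictures are not rectified: a ray, as slopes to the right and down, at radius r is drawn at 1 + k1 r^2 times it, then the intrinsics apply), "cam_to_world" (4x4, takes a point from camera to world coordinates); the wrist camera has in their place "mount" (4x4, takes a point from camera to tool coordinates, whose origin is the TCP and whose axes are the flange's). Camera axes: x right, y up, looking along -z (the intrinsics and any distortion apply to the point x, -y, -z); pixel columns grow to the right and rows downward; lengths in m; the calibration is good to about 2 mm. A picture is of the moment at which its call begins: read the wrist's pose just before it. There is no depth.
- sign_off(): hands the job in; it is judged then, once.
The state is a dict: "time_s": time; "qpos": joint angles; "joint_velocities": joint speeds; "effort": joint torques, N m; "tool_pos": TCP position; "tool_rot": TCP orientation; "force": force on the tool from outside, world axes, zero at the start; "wrist_torque": the same for the moment, N m; "grip_width": finger opening in m; "grasp_force": force on a finger pad.
Only numpy, scipy, OpenCV 4.12 (cv2) and the standard library are available. Lean on these libraries where they do the work, as an engineer would, in place of code of your own. Each camera call takes 0.05 s, during which the arm holds its last target. There are 200 camera calls.

## Task

Lift every measuring dipper that hangs on the rail off its hook and nest them all, one inside the other in order of size with the largest outermost, standing upright on the floor of the round wooden tray, each cup resting fully down inside the next larger one. Leave the other things on the worktop where they are.

Things in the scene. Friction and masses are not known exactly. Their poses are not given: they have to be found in the camera images.
- rack: fixed hanging rail standing on the worktop, left: wooden foot board 170 x 350 x 15 mm, bent steel frame. Origin: on the worktop below the middle of the row of hung eyes; x points from the hook tips to the frame, away from the robot, y along the row, z up. Frame bar at x = +50 mm, 182 mm high; nothing is higher than the hook tips. A lower bar keeps the hung cups upright.
- rack_hooks (a point): middle of the row of four steel J-hooks, 182 mm above the worktop; same axes as the rack. Hooks of 6 mm round bar at y = -132, -44, +44, +132 mm run from the frame's top bar towards -x; at x = -8 mm each turns up, to a tip 12 mm above the crook where the eye's top edge rests. A hook may be empty.
- dipper_84_eye (a point): centre of the eye at the top of the largest steel dipper's handle: a flat frame 26 mm wide (y), 4 thick (x), 46 tall, with an opening 16 x 36 mm; grip its sides, 26 mm apart. z up, x from the cup's axis outwards to the handle. To unhook, lift 12 to 30 mm (more jams it under the hook), then draw it 20 mm or more towards its -x. It may be absent.
- dipper_84_base (a point): centre of the underside of the largest dipper's round flat-bottomed cup: 84 mm across outside, 79.6 inside, 62 tall, bottom 3 mm thick. The eye's centre is 39 mm towards x and 117 mm up from here (same axes), on a straight upright strap 16 x 4 mm. Weighs 0.05 to 0.2 kg. In the nest, handles of successive sizes need opposite sides: on one side they stand 8 mm apart, too close for fingers.
- dipper_68_eye (a point): centre of the eye at the top of the second largest steel dipper's handle: a flat frame 26 mm wide (y), 4 thick (x), 46 tall, with an opening 16 x 36 mm; grip its sides, 26 mm apart. z up, x from the cup's axis outwards to the handle. To unhook, lift 12 to 30 mm (more jams it under the hook), then draw it 20 mm or more towards its -x. It may be absent.
- dipper_68_base (a point): centre of the underside of the second largest dipper's round flat-bottomed cup: 68 mm across outside, 63.6 inside, 54 tall, bottom 3 mm thick. The eye's centre is 31 mm towards x and 117 mm up from here (same axes), on a straight upright strap 16 x 4 mm. Weighs 0.05 to 0.2 kg.
- dipper_52_eye (a point): centre of the eye at the top of the third largest steel dipper's handle: a flat frame 26 mm wide (y), 4 thick (x), 46 tall, with an opening 16 x 36 mm; grip its sides, 26 mm apart. z up, x from the cup's axis outwards to the handle. To unhook, lift 12 to 30 mm (more jams it under the hook), then draw it 20 mm or more towards its -x. It may be absent.
- dipper_52_base (a point): centre of the underside of the third largest dipper's round flat-bottomed cup: 52 mm across outside, 47.6 inside, 46 tall, bottom 3 mm thick. The eye's centre is 23 mm towards x and 117 mm up from here (same axes), on a straight upright strap 16 x 4 mm. Weighs 0.05 to 0.2 kg.
- dipper_36_eye (a point): centre of the eye at the top of the smallest steel dipper's handle: a flat frame 26 mm wide (y), 4 thick (x), 46 tall, with an opening 16 x 36 mm; grip its sides, 26 mm apart. z up, x from the cup's axis outwards to the handle. To unhook, lift 12 to 30 mm (more jams it under the hook), then draw it 20 mm or more towards its -x. It may be absent.
- dipper_36_base (a point): centre of the underside of the smallest dipper's round flat-bottomed cup: 36 mm across outside, 31.6 inside, 38 tall, bottom 3 mm thick. The eye's centre is 15 mm towards x and 117 mm up from here (same axes), on a straight upright strap 16 x 4 mm. Weighs 0.05 to 0.2 kg.
- tray: loose round wooden tray to the right of the rail, 220 mm across, with a flat inner floor 200 mm across, 7 mm above the worktop, and a rim 20 mm high. Origin: centre of its underside, z up. Weighs about 0.45 kg; it slides if pushed.
- mug: bystander, to be left where it is: white mug, 83 mm across, 94 mm tall; origin at the centre of its underside
- spice_a: bystander, to be left where it is: spice jar, 41 mm across, 105 mm tall; origin at the centre of its underside
- spice_b: bystander, to be left where it is: another spice jar, 41 mm across, 105 mm tall; origin at the centre of its underside
- egg_timer: bystander, to be left where it is: egg-shaped kitchen timer, 61 mm across, 64 mm tall; origin at the centre of its underside
- teaspoon: bystander, to be left where it is: teaspoon, 132 mm long, lying flat; origin at the centre of its underside
- dish_bowl: bystander, to be left where it is: small dark bowl, 53 mm across, 26 mm tall; origin at the centre of its underside
Mind the look-alikes: they are no part of the job. What is shaped like the part that bears dipper_68_eye but green is not meant.

How it is judged (in metres and radians):
At the end, for the whole second after the job is handed in: Every dipper present stands upright (within 0.12 rad) and at rest on the tray, its cup's centre within 70 mm of the tray's centre; each smaller cup is inside every larger one, fully down (its underside no more than 24 mm above the tray's underside) (horizontal distance between each of dipper_84_base, dipper_68_base, dipper_52_base, dipper_36_base and tray below 0.07 m and z of dipper_84_base in the frame of tray between 0.002 and 0.024 m and angle between each of dipper_84_base, dipper_68_base, dipper_52_base, dipper_36_base's own z axis and vertical below 0.12 rad and linear speed of each of dipper_84, dipper_68, dipper_52, dipper_36 below 0.03 m/s and z of dipper_68_base in the frame of tray between 0.002 and 0.024 m and z of dipper_52_base in the frame of tray between 0.002 and 0.024 m and z of dipper_36_base in the frame of tray between 0.002 and 0.024 m and horizontal distance between dipper_68_base and dipper_84_base below 0.0088 m and horizontal distance between dipper_52_base and dipper_84_base below 0.0168 m and horizontal distance between dipper_36_base and dipper_84_base below 0.0248 m and horizontal distance between dipper_52_base and dipper_68_base below 0.0088 m and horizontal distance between dipper_36_base and dipper_68_base below 0.0168 m and horizontal distance between dipper_36_base and dipper_52_base below 0.0088 m); the robot touches nothing.
It fails at once if a bystander is shifted by more than 3 cm (distance of any of mug, spice_a, spice_b, egg_timer, teaspoon, dish_bowl from where it was at the start of the episode above 0.03 m).
Of dipper_84, dipper_68, dipper_52, dipper_36 only 3 to 4 are there at a start; the rules pass over those that are not, and their reading is None.
At some moment in a run one of tray may be knocked a few centimetres aside while the robot is not near it.
It also fails if it takes over 210 s, if anything falls off the work surface, if the arm or the gripper's body presses on something with over 40 N, if the wrist force passes 120 N, or if a joint passes its speed limit or range.

## Working session

There is one attempt and no reset: what is moved stays moved. The work goes in short steps, Python scripts to look and compute and a tool call to move; the robot and the scene stay as the last step left them, time stands still between calls to the robot, and variables do not carry over. Pictures are saved under pics/ and viewed, at most 14 in all, crops included, and the job is handed in when it is done.

Besides the shell and the picture viewer there is one more tool, called after ">>>" in YAML: its name, and indented under it one key for each argument. drive_tool: Moves the arm, as the interface text tells. Its arguments: {"type":"object","properties":{"rows":{"type":"array","items":{"type":"number"}},"grip_force":{"type":"number"}},"required":["rows"]}

```bash
ls; mkdir -p pics
cat > h.py <<'E'
import numpy as np, cv2
from cell import get_obs, read_camera, sign_off, tcp_to_tips
from scipy.spatial.transform import Rotation as R
def K(c):
    f=210/np.tan(np.radians(c['fov_y'])/2); return np.array([[f,0,c['cx']],[0,f,c['cy']],[0,0,1]])
def pose(c):
    if 'cam_to_world' in c: return np.array(c['cam_to_world'])
    return c['T']@np.array(c['mount'])
def cam(n):
    o=get_obs(); c=read_camera(n); T=np.eye(4); T[:3,:3]=R.from_euler('xyz',o['tool_rot'],degrees=True).as_matrix(); T[:3,3]=o['tool_pos']; c['T']=T; return c
def ray(c,u,v):
    k=K(c); d=np.array([(u-k[0,2])/k[0,0],(v-k[1,2])/k[1,1]]); s=d.copy()
    for _ in range(20): s=d/(1+c['k1']*(s@s))
    M=pose(c); return M[:3,3],M[:3,:3]@np.array([s[0],-s[1],-1])
def onz(c,u,v,z):
    o,d=ray(c,u,v); return o+d*(z-o[2])/d[2]
def proj(c,p):
    M=np.linalg.inv(pose(c)); q=M[:3,:3]@np.array(p)+M[:3,3]; s=np.array([q[0],-q[1]])/-q[2]; s=s*(1+c['k1']*(s@s)); k=K(c); return s*[k[0,0],k[1,1]]+[k[0,2],k[1,2]]
def tri(c1,p1,c2,p2):
    a,d=ray(c1,*p1);b,e=ray(c2,*p2);s=np.linalg.lstsq(np.c_[d,-e],b-a,rcond=None)[0];p,q=a+d*s[0],b+e*s[1];return (p+q)/2,np.linalg.norm(p-q)
E
python3 - <<'E'
from h import *
print(get_obs(),tcp_to_tips)
for n in ['side','top']:
    c=cam(n); cv2.imwrite(f'pics/{n}0.png',c['color']); print(n,pose(c).round(3),c['fov_y'],c['k1'])
E
```

```text
pics
{'time_s': 0.0, 'qpos': array([65.95112328, 18.44039534, -4.01463195, 83.17413864,  1.29511606,
       78.54036382, -3.26012862]), 'joint_velocities': array([-0.05327144, -0.01870704, -0.07458034,  0.03519837, -0.07494364,
       -0.02416141, -0.01486558]), 'effort': array([ 2.13729090e-04, -4.91291785e+01, -4.03624177e-01, -3.12529063e+01,
       -6.39108382e-02,  4.38970432e-02,  1.89111643e-04]), 'tool_pos': array([ 0.27310707, -0.58962369,  0.4036526 ]), 'tool_rot': array([-1.79890346e+02,  6.07866929e-03,  2.48576563e+01]), 'force': array([ 0.56365292, -0.09380074,  0.01064601]), 'wrist_torque': array([-0.03676548, -0.00886861, -0.08501307]), 'grasp_force': 0.0, 'grip_width': 0.08700209878292163} 0.1822
side [[ 0.961  0.132 -0.242  0.132]
 [-0.275  0.383 -0.882 -1.506]
 [-0.023  0.914  0.404  0.806]
 [ 0.     0.     0.     1.   ]] 48.793659965559186 0.051943210660441747
top [[-0.027  0.983 -0.183  0.294]
 [-1.    -0.023  0.021  0.022]
 [ 0.017  0.183  0.983  1.412]
 [ 0.     0.     0.     1.   ]] 48.91563909678993 -0.03385341939897343
```

View pics/side0.png

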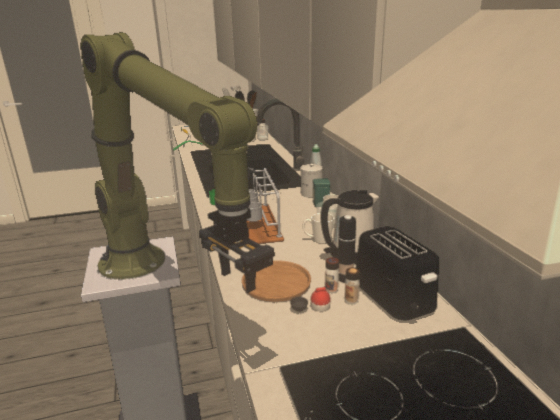

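View pics/top0.png

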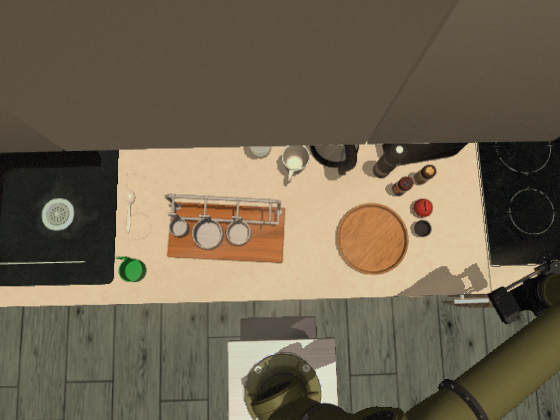

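The pictures show a rack with three steel cups hanging, at top-view pixels (179,227), (207,233) and (238,231). The rightmost hook, about (275,215), looks empty. The tray is at (372,238) in the top view. One lookalike could be taken for a dipper: the green one lying at (132,269), which I exclude. I'll check the choice in a close crop.

Run:
```python
from h import *
c=cam('top'); im=c['color'][180:275,155:300]; cv2.imwrite('pics/top1.png',cv2.resize(im,None,fx=5,fy=5,interpolation=cv2.INTER_CUBIC))
hsv=cv2.cvtColor(c['color'],cv2.COLOR_BGR2HSV)
m=cv2.inRange(hsv,(3,90,60),(20,255,255))
n,l,s,ce=cv2.connectedComponentsWithStats(m)
for i in range(1,n):
    if s[i,4]>500: print(s[i],ce[i],onz(c,*ce[i],0.015).round(4)); 
    if s[i,4]>500:
        cn=max(cv2.findContours((l==i).astype(np.uint8),0,2)[0],key=cv2.contourArea); print(cv2.fitEllipse(cv2.convexHull(cn)), cv2.minAreaRect(cn))
        for p in cv2.boxPoints(cv2.minAreaRect(cn)): print(onz(c,*p,0.015).round(3))
```

```text
[ 336  202   73   73 4107] [372.12880448 238.4110056 ] [ 0.4435 -0.2841  0.015 ]
((372.1152038574219, 238.38694763183594), (70.98834991455078, 73.2339859008789), 132.65443420410156) ((372.0000305175781, 238.50001525878906), (72.83200073242188, 70.00357055664062), 45.0)
[ 0.45  -0.129  0.015]
[ 0.601 -0.29   0.015]
[ 0.436 -0.439  0.015]
[ 0.291 -0.277  0.015]
[ 167  207  118   56 3031] [233.90894094 244.07885186] [0.4368 0.1371 0.015 ]
((231.78067016601562, 236.3167724609375), (72.02713775634766, 129.9818878173828), 84.19046020507812) ((225.62060546875, 232.48483276367188), (115.98725891113281, 55.35573959350586), 2.2906100749969482)
[0.4   0.34  0.015]
[0.57  0.336 0.015]
[ 0.547 -0.02   0.015]
[ 0.378 -0.008  0.015]
```

View pics/top1.png

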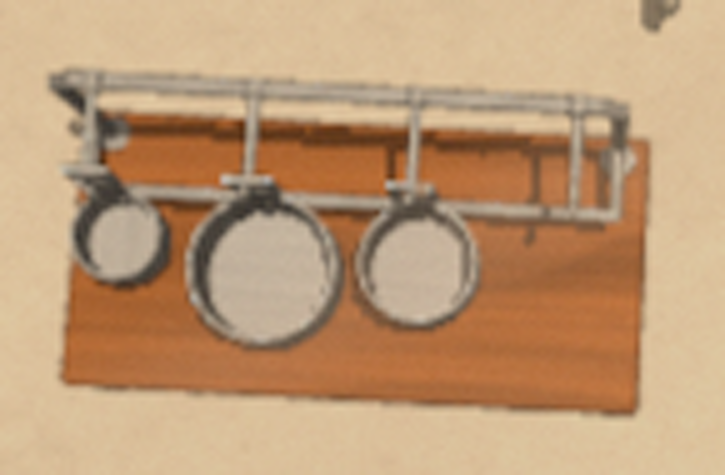

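The crop shows three steel dippers. The 52 is on the left hook (about 18 px across), the 84 on the second (about 30 px) and the 68 on the third (about 24 px). The fourth hook is empty, so the 36 is absent. Eyes are at crop pixels (85,172), (246,183) and (410,189).

Run:
```python
from h import *
c=cam('top')
E=[(172,214.4),(204.2,216.6),(237,217.8)]
for e in E: print('eye',onz(c,*e,0.188).round(4))
for p,z in [((120,237),.095),((265,270),.108),((417,263),.1)]: print('cup',onz(c,155+p[0]/5,180+p[1]/5,z).round(4))
a,b=[onz(c,155+u/5,180+v/5,.015) for u,v in [(62,382),(635,412)]]; print(a,b,np.degrees(np.arctan2(*(a-b)[:2])),np.linalg.norm(a-b))
a,b=[onz(c,155+u/5,180+v/5,.182) for u,v in [(60,78),(620,106)]]; print(a,b,np.degrees(np.arctan2(*(a-b)[:2])))
```

```text
eye [0.5029 0.2882 0.188 ]
eye [0.4948 0.2018 0.188 ]
eye [0.4895 0.114  0.188 ]
cup [0.4804 0.2877 0.095 ]
cup [0.4577 0.2027 0.108 ]
cup [0.4607 0.117  0.1   ]
[0.40445534 0.33762803 0.015     ] [ 0.37796242 -0.00697702  0.015     ] 4.396199983228661 0.3456219175590001
[0.55598514 0.30390278 0.182     ] [5.33336222e-01 1.64991151e-04 1.82000000e-01] 4.264500573554007
```

>>> drive_tool:
  rows: [0, 0, -0.02, 0, 0, 0.17, 1, 0, 0, -0.02, 0, 0, 0.17, 1, 0, 0, -0.02, 0, 0, 0.17, 1]

```text
time_s: 0.57
tool_pos: [0.2732, -0.5897, 0.4651]
tool_rot: [-180.0, 0.0, -4.7]
force: [0.7, 0.9, 0.4]
grip_width: 0.0872
grasp_force: 0.0
```

>>> drive_tool:
  rows: [0.0245, -0.05, 0, 0, 0, 0, 1, 0.0245, -0.05, 0, 0, 0, 0, 1, 0.0245, -0.05, 0, 0, 0, 0, 1, 0.0245, -0.05, 0, 0, 0, 0, 1, 0.0245, -0.05, 0, 0, 0, 0, 1]

```text
time_s: 1.2
tool_pos: [0.415, -0.3481, 0.4647]
tool_rot: [180.0, -0.0, -4.4]
force: [0.9, -1.2, 0.1]
grip_width: 0.087
grasp_force: 0.0
```

>>> drive_tool:
  rows: [0.0245, -0.05, 0, 0, 0, 0, 1, 0.0245, -0.05, 0, 0, 0, 0, 1, -0.006, -0.056, 0, 0, 0, 0, 1, -0.006, -0.056, 0, 0, 0, 0, 1, -0.006, -0.056, 0, 0, 0, 0, 1]

```text
time_s: 1.82
tool_pos: [0.4653, -0.083, 0.4646]
tool_rot: [180.0, -0.0, -4.4]
force: [1.5, -0.1, -0.2]
grip_width: 0.0872
grasp_force: 0.0
```

>>> drive_tool:
  rows: [-0.006, -0.056, 0, 0, 0, 0, 1, -0.006, -0.056, 0, 0, 0, 0, 1, -0.006, -0.056, 0, 0, 0, 0, 1, -0.006, -0.056, 0, 0, 0, 0, 1, -0.006, -0.056, 0, 0, 0, 0, 1]

```text
time_s: 2.45
tool_pos: [0.4566, 0.1982, 0.4649]
tool_rot: [180.0, -0.1, -4.4]
force: [0.4, 0.5, -0.5]
grip_width: 0.0868
grasp_force: 0.0
```

Run:
```python
from h import *
o=get_obs(); print(o['qpos'].round(1),o['tool_pos'],o['tool_rot'],o['force'])
c=cam('wrist'); cv2.imwrite('pics/w1.png',c['color']); print(np.array(c['mount']).round(3),c['fov_y'])
for p in [(.5029,.2882,.188),(.4948,.2018,.188),(.4895,.114,.188)]: print(proj(c,p))
```

```text
[ 1.790e+01 -2.000e-01 -4.380e+01  9.750e+01 -1.000e-01  8.260e+01
 -1.203e+02] [0.45655086 0.19818656 0.46487343] [ 1.79972892e+02 -5.79834470e-02 -4.38961566e+00] [ 0.37988448  0.46845435 -0.47551496]
[[-0.     0.967  0.256  0.069]
 [ 1.    -0.     0.001 -0.001]
 [ 0.001  0.256 -0.967  0.02 ]
 [ 0.     0.     0.     1.   ]] 71.26766793229272
[169.90711525 162.26449813]
[268.51613083 163.70856756]
[368.66557295 162.23485375]
```

View pics/w1.png

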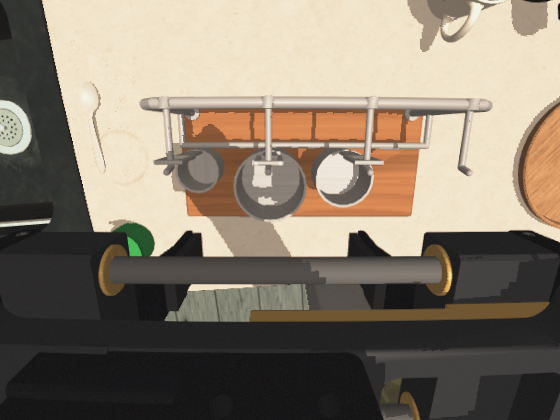

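The wrist view shows the 84's eye at (267,160), within 4 px of the point predicted from the top view. The 52's is near (180,157) and the 68's at (366,159). The rightmost hook is confirmed empty. I'll take the 84 first.

>>> drive_tool:
  rows: [0.038, -0.0067, 0, 0, 0, 0, 0.38, 0, 0, 0, 0, 0, 0, 0.38, 0, 0, 0.05, 0, 0, 0, 0.38, 0, 0, 0.05, 0, 0, 0, 0.38, 0, 0, 0.033, 0, 0, 0, 0.38]

```text
time_s: 3.12
tool_pos: [0.4943, 0.1993, 0.3294]
tool_rot: [179.9, 0.1, -4.4]
force: [0.9, -0.2, 0.9]
grip_width: 0.0604
grasp_force: 0.0
```

>>> drive_tool:
  rows: [0, 0, 0, 0, 0, 0, 0.38, 0, 0, 0, 0, 0, 0, -0.2, 0, 0, 0, 0, 0, 0, -1, 0, 0, 0, 0, 0, 0, -1, 0, 0, 0, 0, 0, 0, -1]
  grip_force: 25

```text
time_s: 3.75
tool_pos: [0.4956, 0.2003, 0.3323]
tool_rot: [-180.0, -0.1, -4.4]
force: [-0.6, -1.0, 0.3]
grip_width: 0.0283
grasp_force: 0.0
```

Run:
```python
from h import *
o=get_obs(); print(o['tool_pos'],o['tool_rot'],o['force'],o['wrist_torque'],o['grip_width'],o['grasp_force'])
c=cam('wrist'); cv2.imwrite('pics/w2.png',c['color'])
```

```text
[0.4956039  0.20033787 0.3323148 ] [-1.79994649e+02 -5.62720336e-02 -4.36689793e+00] [-0.61554218 -0.95819937  0.33616451] [0.01326633 0.02941086 0.02745965] 0.028266041988138587 0.0
```

View pics/w2.png

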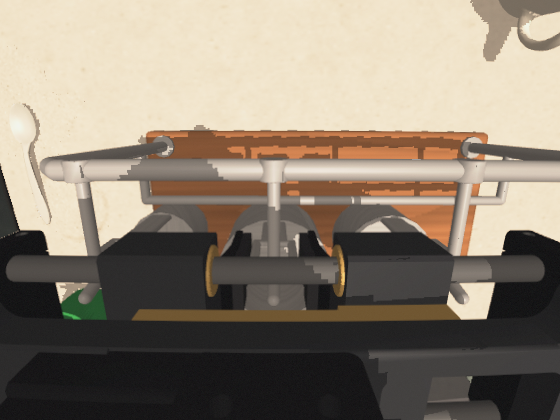

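The fingers at (235,265) and (312,265) straddle the hook of the 84. I'll finish closing, then lift 20 mm and draw back.

>>> drive_tool:
  rows: [0, 0, 0, 0, 0, 0, -1, 0, 0, 0, 0, 0, 0, -1, 0, 0, 0, 0, 0, 0, -1, 0, 0, -0.01, 0, 0, 0, -1, 0, 0, -0.01, 0, 0, 0, -1]

```text
time_s: 4.42
tool_pos: [0.4953, 0.1999, 0.3518]
tool_rot: [180.0, 0.1, -4.4]
force: [0.3, 1.0, -1.3]
grip_width: 0.0253
grasp_force: 25.0
```

>>> drive_tool:
  rows: [0, 0, 0, 0, 0, 0, -1, 0, 0, 0, 0, 0, 0, -1]

```text
time_s: 4.68
tool_pos: [0.4954, 0.2001, 0.3516]
tool_rot: [180.0, 0.0, -4.4]
force: [-0.3, -0.8, -1.6]
grip_width: 0.0255
grasp_force: 25.0
```

Run:
```python
from h import *
o=get_obs(); print(o['tool_pos'],o['tool_rot'],o['force'],o['wrist_torque'],o['grip_width'],o['grasp_force'])
c=cam('side'); p=proj(c,o['tool_pos']-[0,0,.164]); print(p); x,y=p.astype(int); cv2.imwrite('pics/s2.png',cv2.resize(c['color'][y-50:y+60,x-70:x+75],None,fx=5,fy=5,interpolation=2))
```

```text
[0.49535335 0.20011732 0.35156534] [ 1.79976510e+02  1.56134757e-02 -4.37209313e+00] [-0.31364047 -0.82469871 -1.59403107] [0.01548968 0.01300502 0.01411125] 0.025519568640256167 25.000161789357662
[255.44244335 175.56095357]
```

View pics/s2.png

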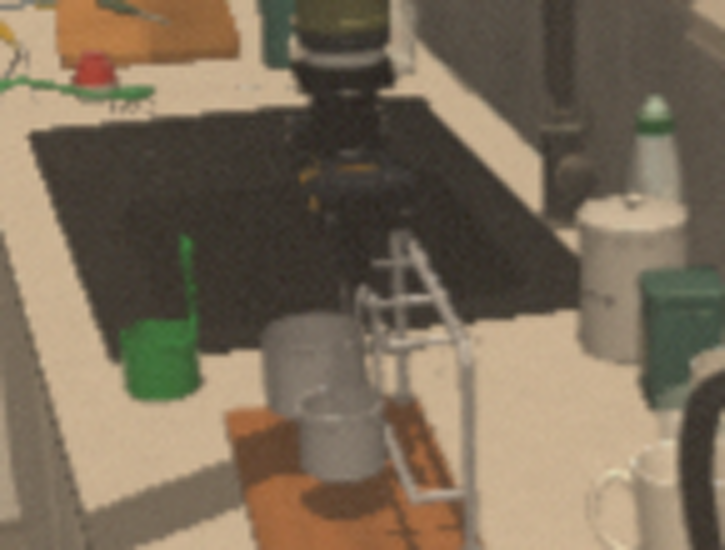

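The side crop shows the large cup hanging from the gripper, lifted above the 68's cup. I'll draw back, raise and head for the tray.

>>> drive_tool:
  rows: [-0.018, 0, 0, 0, 0, 0, -1, -0.018, 0, 0, 0, 0, 0, -1, 0, 0, 0, 0, 0, 0, -1, 0, 0, -0.02, 0, 0, 0, -1, 0, 0, -0.03, 0, 0, 0, -1]

```text
time_s: 5.35
tool_pos: [0.4601, 0.2023, 0.4014]
tool_rot: [180.0, 0.1, -4.4]
force: [0.2, -0.4, -2.0]
grip_width: 0.0256
grasp_force: 25.0
```

>>> drive_tool:
  rows: [0, 0, -0.04, 0, 0, 0, -1, 0, 0, -0.03, 0, 0, 0, -1, 0.0066, 0.03, 0, 0, 0, 0, -1, 0.0066, 0.05, 0, 0, 0, 0, -1, 0.0066, 0.05, 0, 0, 0, 0, -1]

```text
time_s: 5.98
tool_pos: [0.47, 0.0701, 0.4718]
tool_rot: [180.0, -0.1, -4.3]
force: [0.5, -0.2, -2.7]
grip_width: 0.0255
grasp_force: 25.0
```

```bash
cat >> h.py <<'E'
def tray():
    c=cam('top'); hsv=cv2.cvtColor(c['color'],cv2.COLOR_BGR2HSV); m=cv2.inRange(hsv,(3,90,60),(20,255,255)); m[:,:300]=0
    cn=max(cv2.findContours(m,0,2)[0],key=cv2.contourArea); h=cv2.convexHull(cn)
    P=np.array([onz(c,*p,.018)[:2] for p in h[:,0].astype(float)])
    A=np.c_[2*P,np.ones(len(P))]; s=np.linalg.lstsq(A,(P**2).sum(1),rcond=None)[0]
    return s[:2], np.sqrt(s[2]+s[:2]@s[:2])
def togo(t,yaw=None):
    o=get_obs(); y=np.radians(o['tool_rot'][2]); M=R.from_euler('xyz',o['tool_rot'],degrees=True).as_matrix(); return (M.T@(np.array(t)-o['tool_pos'])).round(4)
E
python3 - <<'E'
from h import *
o=get_obs(); print(o['tool_pos'],o['tool_rot'],o['force'],o['grip_width'],o['grasp_force'])
t,r=tray(); print(t,r); y=np.radians(-4.4); print(togo([*(t+.039*np.array([np.cos(y),np.sin(y)])),.46]))
E
```

```text
[0.47002267 0.07010803 0.47180557] [ 1.79983503e+02 -5.39397036e-02 -4.34732067e+00] [ 0.51630542 -0.15113021 -2.68709245] 0.02552560669881957 25.00293541699648
[ 0.44469634 -0.28378069] 0.11044612097322193
[0.043  0.3461 0.0134]
```

>>> drive_tool:
  rows: [0.006, 0.05, 0, 0, 0, 0, -1, 0.006, 0.05, 0, 0, 0, 0, -1, 0.006, 0.05, 0, 0, 0, 0, -1, 0.006, 0.05, 0, 0, 0, 0, -1, 0.006, 0.05, 0, 0, 0, 0, -1]

```text
time_s: 6.65
tool_pos: [0.4807, -0.1818, 0.4716]
tool_rot: [180.0, -0.0, -4.4]
force: [1.2, -0.8, -1.3]
grip_width: 0.0254
grasp_force: 24.9
```

>>> drive_tool:
  rows: [0.006, 0.05, 0, 0, 0, 0, -1, 0.007, 0.046, 0, 0, 0, 0, -1, 0, 0, 0.05, 0, 0, 0, -1, 0, 0, 0.05, 0, 0, 0, -1, 0, 0, 0.04, 0, 0, 0, -1]

```text
time_s: 7.28
tool_pos: [0.4859, -0.277, 0.3291]
tool_rot: [-180.0, 0.1, -4.4]
force: [0.7, -1.2, -1.4]
grip_width: 0.0257
grasp_force: 24.9
```

Run:
```python
from h import *
t,r=tray(); print(t,r); print(get_obs()['tool_pos'])
y=np.radians(-4.4); print(togo([*(t+.039*np.array([np.cos(y),np.sin(y)])),.291]))
cv2.imwrite('pics/w3.png',cv2.hconcat([cv2.resize(cam(n)['color'],(400,300)) for n in('wrist','top')]))
```

```text
[ 0.43786306 -0.25770839] 0.09147818848683262
[ 0.48426117 -0.276103    0.32360274]
[-0.0084 -0.0146  0.0327]
```

View pics/w3.png

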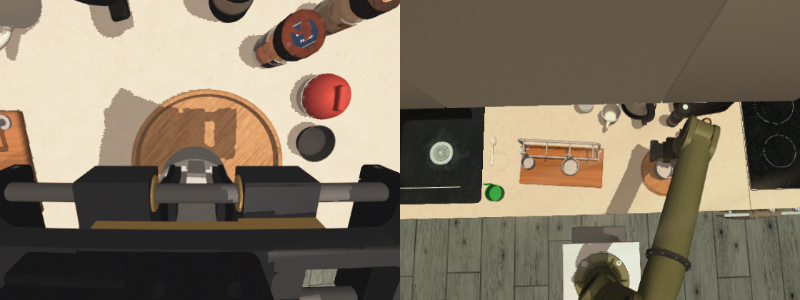

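The wrist view shows the cup over the tray, with the tray circle centred at about column 207. In the top view the arm hides part of the tray, so I keep the earlier fit at (0.4447,-0.2838), radius 110 mm.

>>> drive_tool:
  rows: [0, 0.0105, 0, 0, 0, 0, -1, 0, 0, 0.013, 0, 0, 0, -1, 0, 0, 0.013, 0, 0, 0, -1, 0, 0, 0, 0, 0, 0, -1, 0, 0, 0, 0, 0, 0, -1]

```text
time_s: 8.05
tool_pos: [0.4853, -0.2867, 0.3058]
tool_rot: [180.0, -0.0, -4.3]
force: [-0.5, 0.0, -1.1]
grip_width: 0.0254
grasp_force: 25.0
```

>>> drive_tool:
  rows: [0, 0, 0.002, 0, 0, 0, -1, 0, 0, 0.002, 0, 0, 0, -1, 0, 0, 0.001, 0, 0, 0, -1, 0, 0, 0, 0, 0, 0, -1]

```text
time_s: 8.55
tool_pos: [0.4851, -0.2869, 0.3007]
tool_rot: [-180.0, 0.0, -4.4]
force: [-0.6, -0.1, -2.0]
grip_width: 0.0253
grasp_force: 25.0
```

>>> drive_tool:
  rows: [0, 0, 0.001, 0, 0, 0, -1, 0, 0, 0.001, 0, 0, 0, -1, 0, 0, 0, 0, 0, 0, -1]

```text
time_s: 8.93
tool_pos: [0.4851, -0.2869, 0.2986]
tool_rot: [-180.0, 0.0, -4.4]
force: [0.7, -0.4, -0.9]
grip_width: 0.0253
grasp_force: 25.0
```

>>> drive_tool:
  rows: [0, 0, 0.002, 0, 0, 0, -1, 0, 0, 0.002, 0, 0, 0, -1, 0, 0, 0, 0, 0, 0, -1]

```text
time_s: 9.3
tool_pos: [0.4851, -0.2868, 0.2945]
tool_rot: [-180.0, 0.0, -4.4]
force: [-0.0, 0.5, -1.5]
grip_width: 0.0257
grasp_force: 25.0
```

>>> drive_tool:
  rows: [0, 0, 0.001, 0, 0, 0, -1, 0, 0, 0.001, 0, 0, 0, -1, 0, 0, 0, 0, 0, 0, -1]

```text
time_s: 9.68
tool_pos: [0.4851, -0.2869, 0.2927]
tool_rot: [-180.0, 0.0, -4.4]
force: [0.4, 0.0, -1.4]
grip_width: 0.0256
grasp_force: 25.0
```

>>> drive_tool:
  rows: [0, 0, 0.001, 0, 0, 0, -1, 0, 0, 0.001, 0, 0, 0, -1, 0, 0, 0, 0, 0, 0, -1]

```text
time_s: 10.05
tool_pos: [0.4851, -0.2868, 0.2906]
tool_rot: [180.0, 0.0, -4.4]
force: [0.5, -0.0, -2.1]
grip_width: 0.0253
grasp_force: 25.0
```

>>> drive_tool:
  rows: [0, 0, 0.001, 0, 0, 0, -1, 0, 0, 0, 0, 0, 0, -1, 0, 0, 0.0005, 0, 0, 0, -1, 0, 0, 0, 0, 0, 0, -1]

```text
time_s: 10.55
tool_pos: [0.4852, -0.2869, 0.2895]
tool_rot: [180.0, -0.0, -4.4]
force: [0.5, 0.2, -1.0]
grip_width: 0.0256
grasp_force: 25.0
```

>>> drive_tool:
  rows: [0, 0, 0.001, 0, 0, 0, -1, 0, 0, 0, 0, 0, 0, -1, 0, 0, 0.0005, 0, 0, 0, -1, 0, 0, 0, 0, 0, 0, -1]

```text
time_s: 11.05
tool_pos: [0.4857, -0.2869, 0.2892]
tool_rot: [179.9, -0.1, -4.4]
force: [-1.5, 0.4, 7.2]
grip_width: 0.0255
grasp_force: 25.0
```

Contact at TCP z 0.289. Release to about 50 mm and rise.

>>> drive_tool:
  rows: [0, 0, 0, 0, 0, 0, -0.3, 0, 0, 0, 0, 0, 0, 0, 0, 0, 0, 0, 0, 0, 0.2, 0, 0, 0, 0, 0, 0, 0.2, 0, 0, -0.02, 0, 0, 0, 0.2]

```text
time_s: 11.68
tool_pos: [0.4844, -0.2866, 0.3062]
tool_rot: [-179.9, 0.2, -4.4]
force: [1.0, -0.9, -0.2]
grip_width: 0.0511
grasp_force: 0.0
```

>>> drive_tool:
  rows: [0, 0, -0.05, 0, 0, 0, 0.2, 0, 0, -0.05, 0, 0, 0, 0.2, 0, 0, -0.05, 0, 0, 0, 0.2, 0, -0.05, 0, 0, 0, 0, 0.38, 0, -0.05, 0, 0, 0, 0, 0.38]

```text
time_s: 12.3
tool_pos: [0.4928, -0.1863, 0.4585]
tool_rot: [180.0, -0.1, -4.5]
force: [0.6, 0.4, 0.5]
grip_width: 0.0588
grasp_force: 0.0
```

>>> drive_tool:
  rows: [0, -0.05, 0, 0, 0, 0, 0.38, 0, -0.05, 0, 0, 0, 0, 0.38, 0, -0.05, 0, 0, 0, 0, 0.38, 0, -0.05, 0, 0, 0, 0, 0.38, 0, 0, 0, 0, 0, 0, 0.38]

```text
time_s: 12.92
tool_pos: [0.5077, 0.0174, 0.4581]
tool_rot: [-179.9, -0.0, -3.9]
force: [0.7, -0.6, 0.7]
grip_width: 0.0601
grasp_force: 0.0
```

Run:
```python
from h import *
c=cam('top'); cv2.imwrite('pics/t3.png',cv2.resize(c['color'][180:290,200:430],None,fx=3.4,fy=3.4,interpolation=2)); print(tray())
c=cam('top');g=cv2.inRange(cv2.cvtColor(c['color'],cv2.COLOR_BGR2HSV),(0,0,60),(180,70,255)); print(get_obs()['tool_pos']); print(togo([.4895,.114,.3323]))
```

```text
(array([ 0.444669  , -0.28366019]), np.float64(0.11039153200837801))
[0.50799234 0.01115608 0.45758661]
[-0.0264 -0.1012  0.1252]
```

View pics/t3.png

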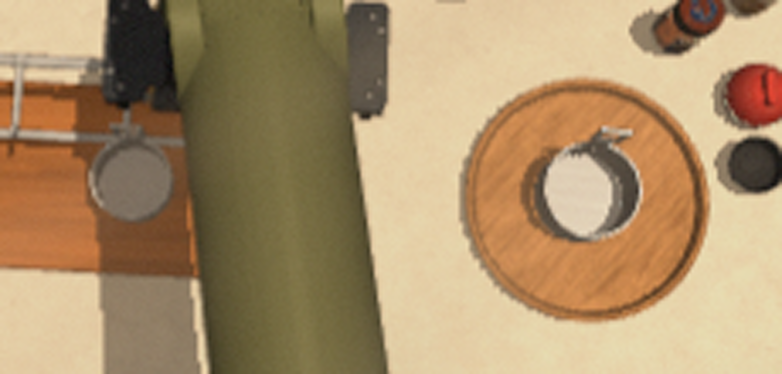

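The top crop shows the 84 standing upright on the tray, cup centred near crop pixel (590,191) and eye at (617,132). The 68 hangs at (130,180).

>>> drive_tool:
  rows: [0, 0, 0, 0, 0, 0, 0.38, 0, 0, 0, 0, 0, 0, 0.38]

```text
time_s: 13.32
tool_pos: [0.5081, 0.011, 0.4576]
tool_rot: [180.0, 0.0, -4.5]
force: [-1.0, 1.0, 0.5]
grip_width: 0.0599
grasp_force: 0.0
```

Run:
```python
from h import *
c=cam('top'); print(onz(c,200+590/3.4,180+191/3.4,.069), 'eye',onz(c,200+617/3.4,180+132/3.4,.145))
for u,v in [(540,191),(640,191),(590,142),(590,240)]: print(onz(c,200+u/3.4,180+v/3.4,.069).round(4))
o=get_obs(); print(o['qpos'].round(1),o['tool_pos'],o['tool_rot']); print(togo([.4895,.114,.3323]))
c=cam('wrist'); cv2.imwrite('pics/w4.png',c['color'])
for z in (.17,.188): print(proj(c,[.4895,.114,z]))
```

```text
[ 0.44419226 -0.27678816  0.069     ] eye [ 0.4837299  -0.28525004  0.145     ]
[ 0.4453 -0.2334  0.069 ]
[ 0.4431 -0.3203  0.069 ]
[ 0.4869 -0.2795  0.069 ]
[ 0.4019 -0.2741  0.069 ]
[ 27.1   1.1 -31.6  97.2   0.6  81.8 -99. ] [0.50804008 0.01132458 0.45767691] [ 1.79995684e+02  7.70370149e-03 -4.46439567e+00]
[-0.0265 -0.1009  0.1254]
[172.20317097 228.50206528]
[165.55890752 235.12522858]
```

View pics/w4.png

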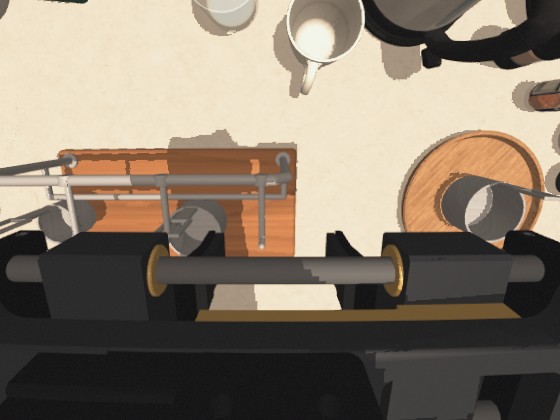

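The wrist view shows the 68's eye near (178,230), close to the predicted point. The 84 stands in the tray at about (485,208).

>>> drive_tool:
  rows: [-0.0132, -0.05, 0, 0, 0, 0, 0.38, -0.0132, -0.051, 0, 0, 0, 0, 0.38, 0, 0, 0, 0, 0, 0, 0.38, 0, 0, 0, 0, 0, 0, 0.38]

```text
time_s: 13.92
tool_pos: [0.4895, 0.1144, 0.4577]
tool_rot: [180.0, -0.0, -4.4]
force: [0.3, 0.4, 0.2]
grip_width: 0.0602
grasp_force: 0.0
```

Run:
```python
from h import *
print(togo([.4895,.114,.3323]), get_obs()['tool_pos'])
c=cam('wrist'); cv2.imwrite('pics/w5.png',c['color'][150:330,150:420])
```

```text
[-0.      0.0003  0.1254] [0.48950515 0.11441078 0.45771454]
```

>>> drive_tool:
  rows: [0, 0, 0.05, 0, 0, 0, 0.38, 0, 0, 0.05, 0, 0, 0, 0.38, 0, 0, 0.0254, 0, 0, 0, 0.38, 0, 0, 0, 0, 0, 0, 0, 0, 0, 0, 0, 0, 0, -1]

```text
time_s: 14.6
tool_pos: [0.4902, 0.1143, 0.3335]
tool_rot: [-180.0, -0.1, -4.5]
force: [-0.4, 0.0, -0.0]
grip_width: 0.0474
grasp_force: 0.0
```

>>> drive_tool:
  rows: [0, 0, 0, 0, 0, 0, -1, 0, 0, 0, 0, 0, 0, -1, 0, 0, 0, 0, 0, 0, -1, 0, 0, 0, 0, 0, 0, -1, 0, 0, 0, 0, 0, 0, -1]

```text
time_s: 15.22
tool_pos: [0.4897, 0.115, 0.333]
tool_rot: [180.0, -0.1, -4.4]
force: [-0.1, -0.9, 5.1]
grip_width: 0.0257
grasp_force: 25.0
```

>>> drive_tool:
  rows: [0, 0, -0.01, 0, 0, 0, -1, 0, 0, -0.01, 0, 0, 0, -1, 0, 0, 0, 0, 0, 0, -1]

```text
time_s: 15.6
tool_pos: [0.4896, 0.1152, 0.3532]
tool_rot: [-180.0, -0.1, -4.4]
force: [-0.5, 0.4, -1.1]
grip_width: 0.0255
grasp_force: 25.0
```

>>> drive_tool:
  rows: [-0.018, 0, 0, 0, 0, 0, -1, -0.018, 0, 0, 0, 0, 0, -1, 0, 0, 0, 0, 0, 0, -1, 0, 0, -0.03, 0, 0, 0, -1, 0, 0, -0.04, 0, 0, 0, -1]

```text
time_s: 16.23
tool_pos: [0.4537, 0.1173, 0.4223]
tool_rot: [180.0, 0.1, -4.4]
force: [1.0, -0.2, -0.4]
grip_width: 0.0253
grasp_force: 25.0
```

>>> drive_tool:
  rows: [0, 0, -0.04, 0, 0, 0, -1, 0, 0, -0.03, 0, 0, 0, -1, 0, 0.04, 0, 0, 0, 0, -1, 0, 0.05, 0, 0, 0, 0, -1, 0, 0.05, 0, 0, 0, 0, -1]

```text
time_s: 16.85
tool_pos: [0.4431, -0.0236, 0.4924]
tool_rot: [180.0, -0.1, -4.4]
force: [1.4, -0.4, -1.1]
grip_width: 0.0256
grasp_force: 25.0
```

>>> drive_tool:
  rows: [0, 0.05, 0, 0, 0, 0, -1, 0, 0, 0, 0, 0, -0.157, -1, 0, 0, 0, 0, 0, -0.157, -1, 0, 0, 0, 0, 0, -0.157, -1, 0, 0, 0, 0, 0, -0.157, -1]

```text
time_s: 17.48
tool_pos: [0.4396, -0.0722, 0.4922]
tool_rot: [180.0, 0.0, 31.9]
force: [0.4, -0.0, -0.1]
grip_width: 0.0255
grasp_force: 25.0
```

>>> drive_tool:
  rows: [0, 0, 0, 0, 0, -0.157, -1, 0, 0, 0, 0, 0, -0.157, -1, 0, 0, 0, 0, 0, -0.157, -1, 0, 0, 0, 0, 0, -0.157, -1, 0, 0, 0, 0, 0, -0.157, -1]

```text
time_s: 18.1
tool_pos: [0.4396, -0.0722, 0.4921]
tool_rot: [-180.0, 0.0, 76.9]
force: [0.2, -1.1, -1.4]
grip_width: 0.0258
grasp_force: 25.0
```

>>> drive_tool:
  rows: [0, 0, 0, 0, 0, -0.157, -1, 0, 0, 0, 0, 0, -0.157, -1, 0, 0, 0, 0, 0, -0.157, -1, 0, 0, 0, 0, 0, -0.157, -1, 0, 0, 0, 0, 0, -0.157, -1]

```text
time_s: 18.73
tool_pos: [0.4396, -0.0722, 0.4921]
tool_rot: [-180.0, 0.0, 121.8]
force: [0.2, -0.5, -0.3]
grip_width: 0.0252
grasp_force: 25.0
```

>>> drive_tool:
  rows: [0, 0, 0, 0, 0, -0.157, -1, 0, 0, 0, 0, 0, -0.157, -1, 0, 0, 0, 0, 0, -0.157, -1, 0, 0, 0, 0, 0, -0.157, -1, 0, 0, 0, 0, 0, -0.157, -1]

```text
time_s: 19.35
tool_pos: [0.4396, -0.0721, 0.4921]
tool_rot: [-180.0, -0.0, 166.8]
force: [-0.7, 0.2, -1.2]
grip_width: 0.0252
grasp_force: 25.0
```

>>> drive_tool:
  rows: [0, 0, 0, 0, 0, -0.157, -1, 0, 0, 0, 0, 0, 0, -1, 0, 0, 0, 0, 0, 0, -1]

```text
time_s: 19.73
tool_pos: [0.4393, -0.0719, 0.4922]
tool_rot: [-180.0, -0.0, 175.4]
force: [-0.9, -0.6, -0.4]
grip_width: 0.0251
grasp_force: 25.0
```

Run:
```python
from h import *
o=get_obs(); print(o['qpos'].round(1),o['tool_pos'],o['tool_rot'],o['grasp_force'],o['force'])
print(tray())
a=cam('top')['color'][180:290,310:430]; b=cam('side')['color'][230:320,220:340]
cv2.imwrite('pics/x6.png',cv2.hconcat([cv2.resize(a,(480,440),interpolation=2),cv2.resize(b,(320,240),interpolation=2)]) if 0 else np.hstack([cv2.resize(a,(440,403),interpolation=2),cv2.copyMakeBorder(cv2.resize(b,(360,270),interpolation=2),0,133,0,0,0)]))
```

```text
[ 18.2  -8.  -11.  101.7  -1.5  86.2  92.9] [ 0.43929141 -0.07186434  0.49221792] [-1.79990667e+02 -8.47723038e-03  1.75390221e+02] 24.986855294555426 [-0.86261973 -0.64440771 -0.4047585 ]
(array([ 0.4447109 , -0.28838895]), np.float64(0.10749306861112481))
```

View pics/x6.png

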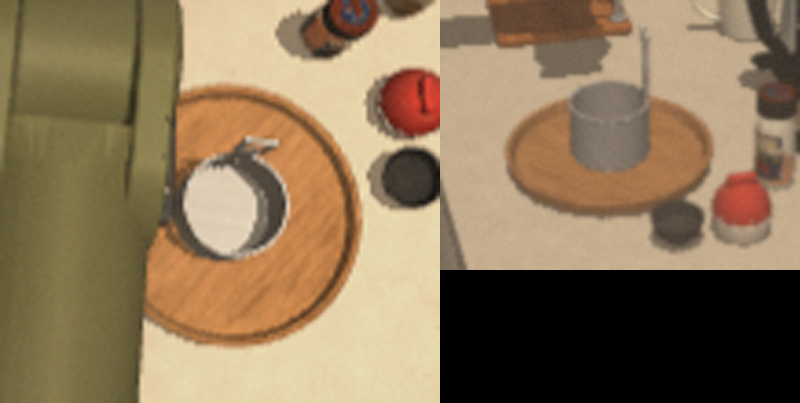

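The 84 stands upright in the tray. Its cup rim is centred at about (235,206) in the left crop (scale 3.667) and (610,105) in the right crop (scale 3).

Run:
```python
from h import *
t=cam('top'); s=cam('side')
print(onz(t,310+235/3.667,180+206/3.667,.069),onz(s,220+170/3,230+105/3,.069))
# predicted rim & edges for hypothesised base centres, in crop pixels
for cx,cy in [(.4463,-.2838),(.4442,-.278)]:
    for z in (.069,):
        a=np.linspace(0,2*np.pi,60)
        P=np.array([(proj(t,(cx+.042*np.cos(q),cy+.042*np.sin(q),z))-[310,180])*3.667 for q in a]); Q=np.array([(proj(s,(cx+.042*np.cos(q),cy+.042*np.sin(q),z))-[220,230])*3+[440,0] for q in a])
        print(cx,cy,'top',P.min(0).round(),P.max(0).round(),'side',Q.min(0).round(),Q.max(0).round())
# eye
print(tri(t,(310+262/3.667,180+143/3.667),s,(220+205/3,230+30/3)))
```

```text
[ 0.44414937 -0.27843031  0.069     ] [ 0.44187671 -0.30050035  0.069     ]
0.4463 -0.2838 top [189. 151.] [293. 256.] side [570.  77.] [650. 118.]
0.4442 -0.278 top [182. 154.] [286. 258.] side [566.  74.] [647. 115.]
(array([ 0.484505  , -0.28610681,  0.14179687]), np.float64(0.0015739749073464696))
```

>>> drive_tool:
  rows: [0.0019, -0.05, 0, 0, 0, 0, -1, 0.0019, -0.055, 0, 0, 0, 0, -1, 0.0019, -0.055, 0, 0, 0, 0, -1, 0.0019, -0.05, 0, 0, 0, 0, -1, 0, 0, 0.04, 0, 0, 0, -1]

```text
time_s: 20.6
tool_pos: [0.414, -0.2856, 0.4545]
tool_rot: [-179.7, 0.3, 175.1]
force: [1.0, 1.4, -1.5]
grip_width: 0.0254
grasp_force: 25.0
```

>>> drive_tool:
  rows: [0, 0, 0.04, 0, 0, 0, -1, 0, 0, 0.04, 0, 0, 0, -1, 0, 0, 0, 0, 0, 0, -1, 0, 0, 0, 0, 0, 0, -1]

```text
time_s: 21.1
tool_pos: [0.4156, -0.2808, 0.374]
tool_rot: [-179.9, 0.1, 175.5]
force: [-0.2, -0.7, -0.8]
grip_width: 0.0254
grasp_force: 25.0
```

Run:
```python
from h import *
o=get_obs(); print(o['tool_pos'],o['tool_rot'],togo([.4149,-.2805,.365]))
a=cam('wrist')['color'];c=cam('side');b=c['color'][200:320,210:350]
cv2.imwrite('pics/x7.png',np.hstack([cv2.resize(a,(380,285)),cv2.copyMakeBorder(cv2.resize(b,(420,360),interpolation=2)[:,:],0,0,0,0,0)[:285]]))
print((proj(c,[.4458,-.283,.069])-[210,200])*3+[380,0])
```

```text
[ 0.41564728 -0.28082457  0.37402594] [-1.79934460e+02  1.17122843e-01  1.75533476e+02] [0.0008 0.0003 0.009 ]
[579.1814375  186.20711715]
```

View pics/x7.png

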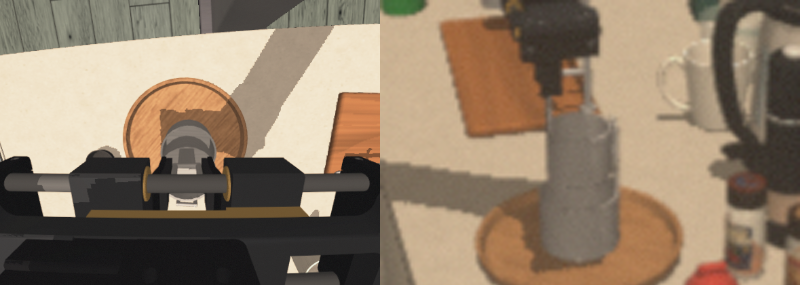

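The side crop shows the 68 (columns about 547 to 615) centred over the 84 (540 to 618). I'll lower it.

>>> drive_tool:
  rows: [0, 0, 0.01, 0, 0, 0, -1, 0, 0, 0.01, 0, 0, 0, -1, 0, 0, 0.008, 0, 0, 0, -1, 0, 0, 0, 0, 0, 0, -1]

```text
time_s: 21.7
tool_pos: [0.4148, -0.2803, 0.3433]
tool_rot: [180.0, -0.1, 175.5]
force: [-0.4, -0.0, -1.0]
grip_width: 0.0256
grasp_force: 25.0
```

>>> drive_tool:
  rows: [0, 0, 0.01, 0, 0, 0, -1, 0, 0, 0.01, 0, 0, 0, -1, 0, 0, 0.01, 0, 0, 0, -1, 0, 0, 0.01, 0, 0, 0, -1, 0, 0, 0, 0, 0, 0, -1]

```text
time_s: 22.32
tool_pos: [0.4148, -0.2803, 0.3032]
tool_rot: [180.0, -0.1, 175.5]
force: [-0.9, -0.1, -1.3]
grip_width: 0.0254
grasp_force: 25.0
```

>>> drive_tool:
  rows: [0, 0, 0.006, 0, 0, 0, -1, 0, 0, 0.003, 0, 0, 0, -1, 0, 0, 0.001, 0, 0, 0, -1, 0, 0, 0, 0, 0, 0, -1]

```text
time_s: 22.82
tool_pos: [0.4151, -0.2805, 0.2944]
tool_rot: [-180.0, 0.0, 175.5]
force: [-0.9, -0.0, -1.0]
grip_width: 0.0255
grasp_force: 25.0
```

>>> drive_tool:
  rows: [0, 0, 0.001, 0, 0, 0, -1, 0, 0, 0, 0, 0, 0, -1, 0, 0, 0.0005, 0, 0, 0, -1, 0, 0, 0, 0, 0, 0, -1]

```text
time_s: 23.32
tool_pos: [0.415, -0.2808, 0.2937]
tool_rot: [-180.0, 0.0, 175.5]
force: [-3.2, 0.7, 5.4]
grip_width: 0.025
grasp_force: 25.0
```

>>> drive_tool:
  rows: [0, 0, 0.001, 0, 0, 0, -1, 0, 0, 0, 0, 0, 0, -1]

```text
time_s: 23.58
tool_pos: [0.4149, -0.2809, 0.2936]
tool_rot: [-180.0, 0.0, 175.5]
force: [-5.5, 1.3, 10.8]
grip_width: 0.0255
grasp_force: 25.0
```

>>> drive_tool:
  rows: [0, 0, -0.001, 0, 0, 0, -0.3, 0, 0, 0, 0, 0, 0, 0, 0, 0, 0, 0, 0, 0, 0.2, 0, 0, 0, 0, 0, 0, 0.2, 0, 0, -0.02, 0, 0, 0, 0.2]

```text
time_s: 24.2
tool_pos: [0.4145, -0.2801, 0.3114]
tool_rot: [179.9, -0.2, 175.5]
force: [0.5, -1.1, 0.5]
grip_width: 0.0514
grasp_force: 0.0
```

>>> drive_tool:
  rows: [0, 0, -0.05, 0, 0, 0, 0.2, 0, 0, -0.05, 0, 0, 0, 0.2, 0, 0, -0.05, 0, 0, 0, 0.2, 0, 0, 0, 0, 0, 0.157, 0.38, 0, 0, 0, 0, 0, 0.157, 0.38]

```text
time_s: 24.82
tool_pos: [0.4152, -0.2805, 0.4636]
tool_rot: [-180.0, 0.1, 157.3]
force: [0.9, 0.6, -0.9]
grip_width: 0.0588
grasp_force: 0.0
```

>>> drive_tool:
  rows: [0, 0, 0, 0, 0, 0.157, 0.38, 0, 0, 0, 0, 0, 0.157, 0.38, 0, 0, 0, 0, 0, 0.157, 0.38, 0, 0, 0, 0, 0, 0.157, 0.38, 0, 0, 0, 0, 0, 0.157, 0.38]

```text
time_s: 25.45
tool_pos: [0.4151, -0.2805, 0.4626]
tool_rot: [-180.0, -0.0, 112.3]
force: [-0.4, -0.0, -0.2]
grip_width: 0.0596
grasp_force: 0.0
```

>>> drive_tool:
  rows: [0, 0, 0, 0, 0, 0.157, 0.38, 0, 0, 0, 0, 0, 0.157, 0.38, 0, 0, 0, 0, 0, 0.157, 0.38, 0, 0, 0, 0, 0, 0.157, 0.38, 0, 0, 0, 0, 0, 0.157, 0.38]

```text
time_s: 26.08
tool_pos: [0.4151, -0.2805, 0.4626]
tool_rot: [-180.0, 0.0, 67.3]
force: [-0.2, -1.0, -0.1]
grip_width: 0.0601
grasp_force: 0.0
```

>>> drive_tool:
  rows: [0, 0, 0, 0, 0, 0.157, 0.38, 0, 0, 0, 0, 0, 0.157, 0.38, 0, 0, 0, 0, 0, 0.157, 0.38, 0, 0, 0, 0, 0, 0.157, 0.38, 0, 0, 0, 0, 0, 0.157, 0.38]

```text
time_s: 26.7
tool_pos: [0.4151, -0.2804, 0.4626]
tool_rot: [-180.0, 0.0, 22.3]
force: [-0.1, 1.0, 0.4]
grip_width: 0.0602
grasp_force: 0.0
```

>>> drive_tool:
  rows: [0, 0, 0, 0, 0, 0.157, 0.38, 0, 0, 0, 0, 0, 0.157, 0.38, 0, 0, 0, 0, 0, 0.157, 0.38, 0, 0, 0, 0, 0, 0, 0.38]

```text
time_s: 27.2
tool_pos: [0.4151, -0.2805, 0.4627]
tool_rot: [180.0, 0.0, -4.3]
force: [0.5, 0.4, -0.0]
grip_width: 0.06
grasp_force: 0.0
```

Run:
```python
from h import *
o=get_obs(); print(o['qpos'].round(1),o['tool_pos'],o['tool_rot'],togo([.502,.289,.48]))
```

```text
[ 29.7  -1.1   1.3  98.7   0.   82.4 -63.3] [ 0.41511187 -0.28048806  0.46267734] [ 1.79999566e+02  1.41215205e-02 -4.26683319e+00] [ 0.0443 -0.5744 -0.0173]
```

>>> drive_tool:
  rows: [0.011, -0.05, 0, 0, 0, 0, 0.38, 0.011, -0.053, 0, 0, 0, 0, 0.38, 0.011, -0.053, 0, 0, 0, 0, 0.38, 0.011, -0.053, 0, 0, 0, 0, 0.38, 0, -0.053, 0, 0, 0, 0, 0.38]

```text
time_s: 27.82
tool_pos: [0.4793, -0.0208, 0.4627]
tool_rot: [-180.0, -0.0, -4.2]
force: [0.5, -0.2, -0.2]
grip_width: 0.0601
grasp_force: 0.0
```

>>> drive_tool:
  rows: [0, -0.053, 0, 0, 0, 0, 0.38, 0, -0.053, 0, 0, 0, 0, 0.38, 0, -0.053, 0, 0, 0, 0, 0.38, 0, -0.053, 0, 0, 0, 0, 0.38, 0, -0.053, 0, 0, 0, 0, 0.38]

```text
time_s: 28.45
tool_pos: [0.4991, 0.2432, 0.4629]
tool_rot: [180.0, -0.0, -4.2]
force: [-0.2, 0.5, -0.8]
grip_width: 0.06
grasp_force: 0.0
```

>>> drive_tool:
  rows: [0, 0, 0, 0, 0, 0, 0.38, 0, 0, 0, 0, 0, 0, 0.38, 0, 0, 0, 0, 0, 0, 0.38]

```text
time_s: 28.82
tool_pos: [0.4996, 0.2399, 0.4627]
tool_rot: [179.9, -0.0, -4.5]
force: [0.3, -0.7, -0.3]
grip_width: 0.0597
grasp_force: 0.0
```

Run:
```python
from h import *
o=get_obs(); print(o['qpos'].round(1),o['tool_pos'],o['tool_rot'],togo([.502,.289,.333]))
c=cam('wrist'); a=c['color']; print(proj(c,[.502,.289,.188]))
t=cam('top')['color'][190:280,320:420]
cv2.imwrite('pics/x8.png',np.hstack([cv2.resize(a,(400,300)),cv2.resize(t,(333,300),interpolation=2)])); print(tray())
```

```text
[  -0.6    7.2  -30.5   90.9    3.7   82.9 -125.8] [0.49959191 0.23993803 0.46274833] [ 1.79944721e+02 -1.15125591e-02 -4.47176871e+00] [-0.0015 -0.0492  0.1297]
[221.45038107 207.34379456]
(array([ 0.44472538, -0.28378332]), np.float64(0.11035086536408943))
```

View pics/x8.png

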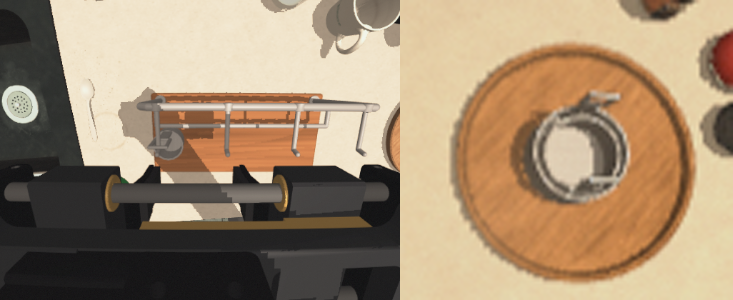

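In the right-hand crop the 68 is nested concentrically in the 84 with its handle opposite. In the wrist view the 52's eye is at (158,147) in the scaled picture, matching the prediction.

>>> drive_tool:
  rows: [-0.0015, -0.049, 0, 0, 0, 0, 0.38, 0, 0, 0, 0, 0, 0, 0.38, 0, 0, 0.05, 0, 0, 0, 0.38, 0, 0, 0, 0, 0, 0, 0.38]

```text
time_s: 29.48
tool_pos: [0.5008, 0.2886, 0.4093]
tool_rot: [179.7, 0.4, -4.4]
force: [0.3, -0.2, 0.5]
grip_width: 0.0598
grasp_force: 0.0
```

Run:
```python
from h import *
o=get_obs(); print(o['qpos'].round(1),o['tool_rot'],togo([.502,.289,.333]))
c=cam('wrist'); cv2.imwrite('pics/x9.png',cv2.resize(c['color'][130:330,130:430],None,fx=2,fy=2))
```

```text
[  -4.5   12.1  -32.3   92.2    6.5   78.1 -132.1] [179.7164696    0.35832808  -4.43380871] [ 0.0017 -0.0009  0.0763]
```

View pics/x9.png

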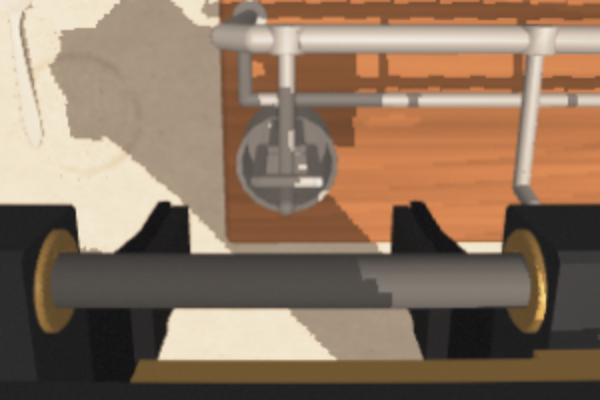

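The eye and hook at (287,183) lie between the fingers (185 and 395). I'll descend and grip.

>>> drive_tool:
  rows: [0, 0, 0.04, 0, 0, 0, 0.38, 0, 0, 0.037, 0, 0, 0, 0.38, 0, 0, 0, 0, 0, 0, 0.38, 0, 0, 0, 0, 0, 0, 0, 0, 0, 0, 0, 0, 0, -1]

```text
time_s: 30.15
tool_pos: [0.5021, 0.291, 0.3384]
tool_rot: [-179.9, -0.2, -4.4]
force: [1.3, -0.3, 0.2]
grip_width: 0.047
grasp_force: 0.0
```

>>> drive_tool:
  rows: [0, 0, 0, 0, 0, 0, -1, 0, 0, 0, 0, 0, 0, -1, 0, 0, 0, 0, 0, 0, -1, 0, 0, 0, 0, 0, 0, -1, 0, 0, 0, 0, 0, 0, -1]

```text
time_s: 30.78
tool_pos: [0.5014, 0.2906, 0.3361]
tool_rot: [-180.0, -0.0, -4.4]
force: [-0.0, -1.4, 2.4]
grip_width: 0.0255
grasp_force: 25.0
```

>>> drive_tool:
  rows: [0, 0, -0.01, 0, 0, 0, -1, 0, 0, -0.01, 0, 0, 0, -1, 0, 0, 0, 0, 0, 0, -1]

```text
time_s: 31.15
tool_pos: [0.5016, 0.2909, 0.357]
tool_rot: [-179.9, -0.1, -4.4]
force: [-0.4, -0.6, -1.4]
grip_width: 0.0253
grasp_force: 25.0
```

>>> drive_tool:
  rows: [-0.018, 0, 0, 0, 0, 0, -1, -0.018, 0, 0, 0, 0, 0, -1, 0, 0, 0, 0, 0, 0, -1, 0, 0, -0.03, 0, 0, 0, -1, 0, 0, -0.04, 0, 0, 0, -1]

```text
time_s: 31.78
tool_pos: [0.4652, 0.2929, 0.4256]
tool_rot: [179.9, 0.1, -4.4]
force: [0.5, 0.3, 0.2]
grip_width: 0.0253
grasp_force: 25.0
```

>>> drive_tool:
  rows: [0, 0, -0.04, 0, 0, 0, -1, 0, 0, -0.03, 0, 0, 0, -1, 0.004, 0.04, 0, 0, 0, 0, -1, 0.004, 0.05, 0, 0, 0, 0, -1, 0.004, 0.05, 0, 0, 0, 0, -1]

```text
time_s: 32.4
tool_pos: [0.4666, 0.1513, 0.4959]
tool_rot: [180.0, -0.1, -4.3]
force: [1.1, -0.1, -0.7]
grip_width: 0.0254
grasp_force: 25.0
```

>>> drive_tool:
  rows: [0.004, 0.05, 0, 0, 0, 0, -1, 0.004, 0.05, 0, 0, 0, 0, -1, 0.004, 0.05, 0, 0, 0, 0, -1, 0.004, 0.05, 0, 0, 0, 0, -1, 0, 0, 0, 0, 0, 0, -1]

```text
time_s: 33.02
tool_pos: [0.4671, -0.0527, 0.4957]
tool_rot: [179.9, -0.0, -4.9]
force: [0.5, 2.0, 0.2]
grip_width: 0.0258
grasp_force: 25.0
```

Run:
```python
from h import *
o=get_obs(); print(o['tool_pos'],o['tool_rot'],o['grasp_force'],tray())
print(togo([.4688,-.2848,.37]))
```

```text
[ 0.46706892 -0.05266391  0.49567258] [ 1.79905675e+02 -3.68919682e-03 -4.86468027e+00] 24.99814468435943 (array([ 0.44450289, -0.28446788]), np.float64(0.11000701628827708))
[0.0204 0.2341 0.1257]
```

Tray unmoved. I'll travel on and recheck above the nest.

>>> drive_tool:
  rows: [0.004, 0.045, 0, 0, 0, 0, -1, 0.004, 0.05, 0, 0, 0, 0, -1, 0.004, 0.05, 0, 0, 0, 0, -1, 0.004, 0.05, 0, 0, 0, 0, -1, 0.004, 0.038, 0, 0, 0, 0, -1]

```text
time_s: 33.7
tool_pos: [0.47, -0.2824, 0.4958]
tool_rot: [180.0, -0.0, -4.3]
force: [-0.6, 0.8, -0.4]
grip_width: 0.0254
grasp_force: 25.0
```

>>> drive_tool:
  rows: [0, 0, 0.04, 0, 0, 0, -1, 0, 0, 0.04, 0, 0, 0, -1, 0, 0, 0.03, 0, 0, 0, -1, 0, 0, 0, 0, 0, 0, -1, 0, 0, 0, 0, 0, 0, -1]

```text
time_s: 34.33
tool_pos: [0.4705, -0.2811, 0.3873]
tool_rot: [180.0, -0.1, -4.3]
force: [-0.7, -0.1, -0.7]
grip_width: 0.0255
grasp_force: 25.0
```

Run:
```python
from h import *
o=get_obs(); print(o['tool_pos'],o['tool_rot'],togo([.4688,-.2848,.37]))
a=cam('wrist')['color'];c=cam('side');b=c['color'][200:320,210:350]
cv2.imwrite('pics/x10.png',np.hstack([cv2.resize(a[150:350,140:440],(380,253)),cv2.resize(b,(420,360),interpolation=2)[:253]]))
```

```text
[ 0.47053693 -0.28112517  0.38732719] [ 1.79958042e+02 -1.16994184e-01 -4.28896173e+00] [-0.0015  0.0038  0.0173]
```

View pics/x10.png

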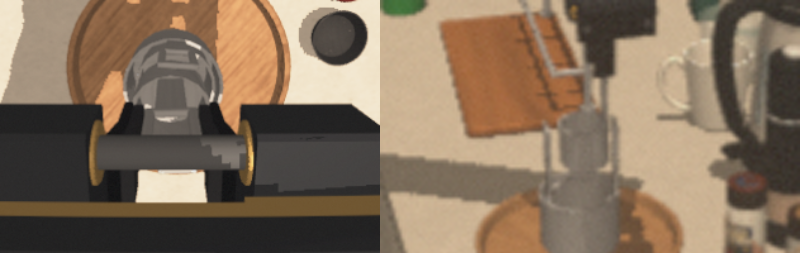

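Run:
```python
from h import *
c=cam('side'); f=lambda p:(proj(c,p)-[210,200])*3+[380,0]
for h in [(.4458,-.283,.069),(.4458,-.283,.03)]: print('84',f(h))
e=np.array([.4705,-.2811]); b=e-.023*np.array([.997,-.077]); print('52',b,f([*b,.146]),f([*b,.12]))
im=c['color'][200:320,210:350]; g=cv2.resize(im,(420,360),interpolation=2)
for v in (130,150,220,235): 
    row=g[v,140:260].astype(int); sat=row.max(1)-row.min(1); k=np.where((sat<22))[0]+140+380; print(v,k.min() if len(k) else 0,k.max() if len(k) else 0,len(k))
```

```text
84 [579.1814375  186.20711715]
84 [580.21354588 218.3254766 ]
52 [ 0.447569 -0.279329] [577.79664215 118.94098889] [578.51132276 141.29908548]
130 605 605 1
150 0 0 0
220 0 0 0
235 0 0 0
```

Run:
```python
from h import *
c=cam('side'); I=np.mean([c['color'].astype(float)]+[cam('side')['color'].astype(float) for _ in range(3)],0)
ra=I[...,0]/I[...,2]
for a,b in ((242,246),(246,250),(270,274),(275,279)): print(a,b,[(u,int(100*x)) for u,x in zip(range(258,296),ra[a:b,258:296].mean(0))])
```

```text
242 246 [(258, 58), (259, 59), (260, 60), (261, 62), (262, 62), (263, 64), (264, 74), (265, 79), (266, 75), (267, 69), (268, 69), (269, 74), (270, 79), (271, 80), (272, 80), (273, 80), (274, 80), (275, 80), (276, 80), (277, 81), (278, 80), (279, 80), (280, 81), (281, 80), (282, 80), (283, 80), (284, 80), (285, 77), (286, 73), (287, 76), (288, 79), (289, 74), (290, 72), (291, 72), (292, 72), (293, 72), (294, 72), (295, 72)]
246 250 [(258, 72), (259, 72), (260, 72), (261, 72), (262, 72), (263, 72), (264, 75), (265, 78), (266, 77), (267, 73), (268, 72), (269, 73), (270, 77), (271, 79), (272, 80), (273, 80), (274, 80), (275, 80), (276, 80), (277, 80), (278, 80), (279, 80), (280, 80), (281, 80), (282, 80), (283, 80), (284, 80), (285, 77), (286, 72), (287, 76), (288, 79), (289, 74), (290, 72), (291, 72), (292, 72), (293, 72), (294, 72), (295, 72)]
270 274 [(258, 45), (259, 45), (260, 45), (261, 45), (262, 47), (263, 61), (264, 76), (265, 79), (266, 80), (267, 80), (268, 80), (269, 80), (270, 80), (271, 80), (272, 80), (273, 81), (274, 80), (275, 80), (276, 80), (277, 80), (278, 80), (279, 80), (280, 80), (281, 80), (282, 80), (283, 79), (284, 80), (285, 80), (286, 79), (287, 79), (288, 79), (289, 70), (290, 57), (291, 54), (292, 53), (293, 52), (294, 49), (295, 48)]
275 279 [(258, 45), (259, 45), (260, 45), (261, 45), (262, 46), (263, 57), (264, 74), (265, 80), (266, 79), (267, 80), (268, 80), (269, 80), (270, 80), (271, 80), (272, 80), (273, 80), (274, 80), (275, 80), (276, 80), (277, 80), (278, 80), (279, 80), (280, 80), (281, 80), (282, 80), (283, 80), (284, 80), (285, 80), (286, 80), (287, 79), (288, 78), (289, 70), (290, 56), (291, 52), (292, 51), (293, 53), (294, 54), (295, 54)]
```

>>> drive_tool:
  rows: [-0.005, 0.004, 0, 0, 0, 0, -1, 0, 0, 0.01, 0, 0, 0, -1, 0, 0, 0, 0, 0, 0, -1, 0, 0, 0, 0, 0, 0, -1]

```text
time_s: 35.17
tool_pos: [0.4644, -0.2852, 0.3756]
tool_rot: [-180.0, 0.0, -4.4]
force: [0.6, -0.3, -0.1]
grip_width: 0.0253
grasp_force: 25.0
```

Run:
```python
from h import *
c=cam('side'); I=np.mean([c['color'].astype(float)]+[cam('side')['color'].astype(float) for _ in range(3)],0)
ra=I[...,0]/I[...,2]
for v in (244,248,252): print(v,[int(100*x) for x in ra[v-1:v+2,262:292].mean(0)])
o=get_obs(); print(o['tool_pos'],o['tool_rot'])
for z in (.13,.115): print('68 strap',proj(c,[.4149,-.2805,z]),'84 strap',proj(c,[.4847,-.2868,z]),'nest axis',proj(c,[.4458,-.283,z]))
```

```text
244 [67, 69, 75, 79, 78, 76, 77, 79, 79, 80, 80, 80, 81, 80, 80, 81, 80, 80, 80, 79, 79, 78, 74, 72, 72, 76, 79, 74, 72, 72]
248 [72, 72, 74, 78, 78, 75, 77, 79, 80, 80, 80, 80, 80, 80, 80, 81, 80, 80, 80, 79, 79, 78, 74, 72, 72, 75, 79, 75, 72, 72]
252 [72, 72, 73, 76, 79, 74, 75, 79, 79, 80, 80, 80, 80, 80, 80, 80, 80, 80, 80, 80, 80, 79, 74, 72, 72, 74, 78, 74, 72, 72]
[ 0.46452785 -0.28523377  0.37604517] [ 1.79987962e+02 -1.76192727e-02 -4.35360723e+00]
68 strap [265.92444071 246.01338911] 84 strap [288.27828201 243.53201031] nest axis [275.8402037  244.86669783]
68 strap [266.10421973 250.30808862] 84 strap [288.3641753  247.80256732] nest axis [275.97814335 249.14996821]
```

The 52's axis is now at column 275.8 and the nest axis at 275.9, so they are aligned. I'll lower it.

>>> drive_tool:
  rows: [0, 0, 0.012, 0, 0, 0, -1, 0, 0, 0.012, 0, 0, 0, -1, 0, 0, 0.01, 0, 0, 0, -1, 0, 0, 0, 0, 0, 0, -1]

```text
time_s: 35.88
tool_pos: [0.464, -0.285, 0.3404]
tool_rot: [-179.9, 0.1, -4.4]
force: [0.8, 0.5, -1.1]
grip_width: 0.0254
grasp_force: 25.0
```

>>> drive_tool:
  rows: [0, 0, 0.01, 0, 0, 0, -1, 0, 0, 0.01, 0, 0, 0, -1, 0, 0, 0.01, 0, 0, 0, -1, 0, 0, 0, 0, 0, 0, -1]

```text
time_s: 36.38
tool_pos: [0.464, -0.2851, 0.3106]
tool_rot: [-180.0, 0.1, -4.4]
force: [-0.4, -1.0, -0.2]
grip_width: 0.0253
grasp_force: 25.0
```

>>> drive_tool:
  rows: [0, 0, 0.006, 0, 0, 0, -1, 0, 0, 0.003, 0, 0, 0, -1, 0, 0, 0.001, 0, 0, 0, -1, 0, 0, 0, 0, 0, 0, -1]

```text
time_s: 36.88
tool_pos: [0.4644, -0.2853, 0.3019]
tool_rot: [180.0, -0.0, -4.4]
force: [0.2, 0.2, -1.5]
grip_width: 0.0253
grasp_force: 25.0
```

>>> drive_tool:
  rows: [0, 0, 0.001, 0, 0, 0, -1, 0, 0, 0, 0, 0, 0, -1, 0, 0, 0.001, 0, 0, 0, -1, 0, 0, 0, 0, 0, 0, -1]

```text
time_s: 37.38
tool_pos: [0.4644, -0.2852, 0.2998]
tool_rot: [180.0, 0.0, -4.4]
force: [0.8, -0.0, -0.8]
grip_width: 0.0255
grasp_force: 25.0
```

>>> drive_tool:
  rows: [0, 0, 0.001, 0, 0, 0, -1, 0, 0, 0, 0, 0, 0, -1, 0, 0, 0.0005, 0, 0, 0, -1, 0, 0, 0, 0, 0, 0, -1]

```text
time_s: 37.88
tool_pos: [0.4649, -0.2853, 0.2992]
tool_rot: [180.0, -0.1, -4.4]
force: [0.5, 1.0, 5.1]
grip_width: 0.0254
grasp_force: 25.0
```

>>> drive_tool:
  rows: [0, 0, 0.001, 0, 0, 0, -1, 0, 0, 0, 0, 0, 0, -1]

```text
time_s: 38.12
tool_pos: [0.4653, -0.2852, 0.299]
tool_rot: [180.0, -0.2, -4.3]
force: [1.0, 1.1, 7.6]
grip_width: 0.0257
grasp_force: 25.0
```

Seated at the predicted height of 0.299. Release, rise and move clear.

>>> drive_tool:
  rows: [0, 0, -0.001, 0, 0, 0, -0.3, 0, 0, 0, 0, 0, 0, 0, 0, 0, 0, 0, 0, 0, 0.2, 0, 0, 0, 0, 0, 0, 0.2, 0, 0, -0.02, 0, 0, 0, 0.2]

```text
time_s: 38.75
tool_pos: [0.4636, -0.2849, 0.3167]
tool_rot: [-179.9, 0.2, -4.4]
force: [0.4, 0.0, 0.4]
grip_width: 0.0512
grasp_force: 0.0
```

>>> drive_tool:
  rows: [0, 0, -0.05, 0, 0, 0, 0.2, 0, 0, -0.05, 0, 0, 0, 0.2, 0, 0, -0.05, 0, 0, 0, 0.2, 0, -0.05, 0, 0, 0, 0, 0.38, 0, -0.05, 0, 0, 0, 0, 0.38]

```text
time_s: 39.38
tool_pos: [0.472, -0.1848, 0.469]
tool_rot: [180.0, -0.1, -4.5]
force: [0.6, 1.2, -0.7]
grip_width: 0.0589
grasp_force: 0.0
```

>>> drive_tool:
  rows: [0, -0.05, 0, 0, 0, 0, 0.38, 0, -0.05, 0, 0, 0, 0, 0.38, 0, -0.05, 0, 0, 0, 0, 0.38, 0, -0.03, 0, 0, 0, 0, 0.38, 0, 0, 0, 0, 0, 0, 0.38]

```text
time_s: 40.0
tool_pos: [0.4856, -0.0033, 0.4683]
tool_rot: [-180.0, 0.0, -4.1]
force: [0.7, 0.1, -0.9]
grip_width: 0.0603
grasp_force: 0.0
```

Run:
```python
from h import *
print(tray()); o=get_obs(); print(o['tool_pos'],o['force'],o['time_s'])
c=cam('side'); I=np.mean([cam('side')['color'].astype(float) for _ in range(4)],0); ra=I[...,0]/I[...,2]
for v in range(238,292,3): print(v,''.join('#' if x>.762 else '.' for x in ra[v-1:v+2,256:298].mean(0)))
y=np.radians(-4.4); d=np.array([np.cos(y),np.sin(y)])
for n,r,z in (('84',.039,.007),('68',-.031,.010),('52',.023,.013)): print(n,'eye top',proj(c,[*(np.array([.4458,-.283])+r*d),z+.14]).round(1),'z0',z)
```

```text
(array([ 0.44479683, -0.2837475 ]), np.float64(0.1104245672259348))
[ 0.48564736 -0.00552698  0.46822058] [-0.12338404 -0.92469894 -0.412551  ] 40.05
238 ..........................................
241 ...........................##..##.........
244 ........###...............###...#.........
247 .........##................##...#.........
250 .........##................##...#.........
253 .........##................##...#.........
256 ..........#................##...#.........
259 ..........#######################.........
262 ........#########################.........
265 ........#########################.........
268 ........#########################.........
271 ........#########################.........
274 .........########################.........
277 .........########################.........
280 .........#######################..........
283 ...........##################.............
286 ..........................................
289 ..........................................
84 eye top [288.1 238.5] z0 0.007
68 eye top [265.7 240.2] z0 0.01
52 eye top [283.  237.4] z0 0.013
```

All three straps stand upright at the columns predicted for a seated nest (265, 283 and 288), and the tray hasn't moved. I'll let the arm settle and hand in.

>>> drive_tool:
  rows: [0, 0, 0, 0, 0, 0, 0.38, 0, 0, 0, 0, 0, 0, 0.38, 0, 0, 0, 0, 0, 0, 0.38]

```text
time_s: 40.67
tool_pos: [0.4857, -0.0062, 0.4683]
tool_rot: [180.0, -0.0, -4.4]
force: [0.2, -0.1, -0.4]
grip_width: 0.0599
grasp_force: 0.0
```

```bash
python3 -c "
from h import *
print(sign_off())"
```

```text
the job is handed in; nothing more can be done
None
```

I nested the three dippers that were on the rail (84, 68 and 52; the fourth hook was empty) upright on the tray and handed the job in at about 41 s; my last camera check showed them seated, but the hand-in returned no verdict.

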